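# Wedge home the open joint of a stretcher frame

### The arm

A 7-joint arm with a two-finger parallel gripper is mounted at the origin on the work surface. World frame = base frame: x ahead of the robot, y to its left, z up, the work surface at z = 0. Lengths are in m, angles in rad, forces in N, time in s.
With the tool pointing down it reaches from about 0.425 to 0.8 m from the base axis. Payload 8.3 kg.
Tool frame: the origin (TCP) lies midway between the tips of the shut fingers; the grasp point (between the pads) lies 19 mm behind it; y points along the fingers, x is the direction in which the jaws open and shut, and the axes are right-handed (so a half turn about y gives the same grasp; the last joint's range is limited). The gripper opens to 85 mm and grips with 20 to 120 N. Pads are 22 mm wide; open, the fingers measure 114 mm over their backs; the gripper's body (76 mm by 85 mm) begins 54 mm behind the grasp point. The pads swing forward as they close: fully open they stand 13 mm farther back than shut.
Start: joints at [-1.393, 0.383, 0.016, 1.37, -0.006, 1.388, -0.046], TCP at [0.149, 0.607, 0.231] pointing down, gripper open.
Joint ranges: [-2.95, 2.95], [-0.25, 2.06], [-1.52, 1.56], [0.18, 2.33], [-1.44, 4.58], [0.02, 2.06], [-3.01, 3.01]. Speed limits (rad/s): [2.39, 2.39, 3.01, 3.01, 3.14, 3.14, 3.14].

### API

Orientations are given as a rotation vector (axis times angle).
In Python, from station import env, optics, hand_in gives the robot as it stands.
- The arm moves only by the shell command python3 -m creep 'ROWS'. ROWS is JSON, a list of rows, each an object with "angular": the turn, a rotation vector about the tool's x, y, z in rad, a list of three; "xyz": the shift along the tool's x, y, z in cm, a list of three; "jaw": the opening in per cent of the stroke, from 0 (shut) to 100 (fully open). In form: [{"angular": [wx, wy, wz], "xyz": [tx, ty, tz], "jaw": jaw}, ...]. A call has exactly 10 rows; each row shifts and turns the commanded pose from where the row before left it, along the tool's axes as they then stand; what a row does not reach is not made up. A row lasts 1/8 s, in which the tool goes at most 62.5 mm and 10.7 degrees, less where a joint would pass 70% of its speed; a pose out of reach is approached as far as the arm can. A call with a gripper value outside its range is refused whole. The fingers move at their own pace and stop on an object; the grip force is fixed at half the most. Time passes only in rows, so rows that do not move let the fingers close, or fill a call up. It gives the time, the measured TCP pose, the force and the opening at its end, in the units of the state.
- env.get_state(): the state, without advancing time (a new reading comes with each control period).
- optics.snapshot(name): name is "side" or "top" or "wrist"; returns a dict with "color" (384x512x3 uint8, red, green, blue), "fx", "fy", "cx", "cy" (pixels), "k1" (the pictures are not rectified: a ray, as slopes to the right and down, at radius r is drawn at 1 + k1 r^2 times it, then the intrinsics apply), "R" (3x3) and "t" (3): a world point X has camera coordinates R X + t. Camera axes: x right, y down, z forward; pixel columns grow to the right and rows downward; lengths in m; the calibration is good to about 2 mm. A picture is of the moment at which its call begins. There is no depth.
- hand_in(): hands the job in, once; it reports no verdict.
The state is a dict: "clock": time; "q": joint angles; "joint_vel": joint speeds; "joint_efforts": joint torques, N m; "eef_pos": TCP position; "eef_rot": TCP orientation; "wrist_force": force on the tool from outside, world axes, zero at the start; "torque": the same for the moment, N m; "opening": finger opening in m.
Only numpy, scipy, OpenCV 4.12 (cv2) and the standard library are available. Lean on these libraries where they do the work, as an engineer would, in place of code of your own. Each camera call takes 0.05 s, during which the arm holds its last target. There are 200 camera calls.

### The job

One joint of the wooden stretcher frame still gapes: take the wedge from the rack, set it upright, thin end down and sloping side towards the robot, in the empty slot of the loose tenon, and let go of it. Then drive it down with the round mallet only, by several small gentle taps, lifting the mallet off between them, until it goes no further and the joint is fully closed, without splitting it. Stand the mallet upright on the table again, and do not knock the other things about.

Things in the scene. Friction and masses are not known exactly. Their poses are not given: they have to be found in the camera images.
- frame: Empty wooden stretcher frame clamped flat on bearers, fixed. Origin at table height under the front (robot side) face of its near bar, at the open joint; x away from the robot along the loose rail, y along the near bar, z up. Bars' tops 96 mm high. Near bar: x 0 to 44 mm, y -230 to 60 mm; far bar: x 240 to 284 mm. The joint at y = -170 mm is already wedged: leave it.
- slot (a point): Mouth of the empty slot, 93 mm above the table: middle of its far edge, at the upright wear plate's nominal face (3 mm in front of the near bar). Axes as the frame's. From here the slot runs to -x, 16 to 17.5 mm wide at the mouth at the start, 6 mm less at its open bottom 30 mm lower (slope 1 in 5, as the wedge's); 22 mm wide along y. The plate's true face lies up to 2.2 mm either way in x.
- rail_end (a point): On the loose rail: middle of the top edge of its tenon's end nearest the robot, 93 mm high; tenon 38 mm wide. It lies 48 to 49.5 mm in front of the near bar (frame x -48 mm and on) at the start and 53 mm when the joint is closed, a firm stop. It moves 1 mm for each 5 mm the wedge is driven down, which takes about 7 to 18 N on the wedge; at the stop the force rises steeply.
- rail: The loose rail with its tenon, sitting in the frame; its axes are the frame's. It slides along the frame's x by 5 mm and stays where it is left (10 N of friction). Only the wedge may move it: do not push it directly.
- wedge_mid (a point): Wooden wedge, 110 mm long, 16 mm thick along y, 30 g, standing thin end down in the rack. Point at its centre, half-way up; z to the broad head. The +x side is flat and upright, 9 mm from this point, and bears on the wear plate (x along the frame's x); the -x side slopes 1 in 5: 7 mm wide along x at the foot, 26 mm in the top 16 mm. The head's centre is 4 mm to -x of this point. Grip across y.
- rack: Dark wooden block, 50 x 120 x 40 mm, fixed, origin at the middle of its underside, with two sockets 34 mm deep at y = -30 and +30 mm; one holds the wedge, the other a round dowel. The things in it have about its yaw.
- wedge: The same wedge; origin at the middle of its foot (7 x 16 mm), 9.5 mm to +x of the head's centre; same axes. Set in by hand its top stands 46 to 76 mm above the slot's mouth; driven home, 27 to 51 mm (by the worn plate: found only by feel). More than 50 N from the mallet splits it: touch down at 30 mm/s or slower, and stop near 20 N.
- mallet_mid (a point): One-piece turned wooden mallet with a rubber face (it gives 1 mm under 15 N), 250 g, standing on the table on its head, handle up. Point on its axis half-way up, 65 mm above the flat striking face, which is its underside. Head 48 mm across and 50 mm tall; handle 26 mm across, from 50 to 130 mm above the face. z along the handle.
- mallet: The same mallet; origin at the centre of the striking face.
- dowel_mid (a point): Bystander: round wooden dowel 12 mm across, 95 mm long, upright in the rack's other socket; its centre.
- dowel: The same dowel, origin near its foot.
- jar: Bystander: glass jar 60 mm across, 75 mm tall; origin under it.
- weight: Bystander: steel weight 48 mm across, 35 mm tall; origin under it.
- spool: Bystander: wooden spool 36 mm across, 42 mm tall; origin under it.
- tin: Bystander: tin 68 mm across, 100 mm tall; origin under it.

How it is judged:
On the way, in this order (a step that is already met when the one before it is completed fails the run):
1. the wedge stands in the empty slot, let go of, the joint not yet closed (horizontal distance between wedge_mid and slot below 0.02 m and angle between wedge_mid's own z axis and vertical below 0.2 rad and z of wedge_mid in the frame of slot below 0.035 m and angle between the y axis of wedge_mid and the y axis of frame, either way round below 0.2 rad and x of slot in the frame of wedge_mid above 0 m and contact force between the fingers and wedge below 0.2 N), for 0.2 s.
2. a first tap has driven the wedge part of the way (tenon drawn by 1.7 to 4.5 mm) and the mallet is off it again (all of step 1 and contact force between mallet and wedge below 0.2 N and x of rail_end in the frame of frame between -0.0525 and -0.0497 m), for 0.1 s.
3. the wedge has been tapped home with the mallet: the joint is closed to within 0.4 mm (all of step 1 and x of rail_end in the frame of frame below -0.0526 m), for 0.1 s.
At the end, for the whole second after the job is handed in: wedge upright in the slot, slope to the robot (middle within 20 mm sideways and at most 35 mm above the mouth, tilt and turn under 0.2 rad), joint closed to within 0.4 mm, mallet upright on the table (tilt under 0.1 rad, middle 58 to 72 mm high), both at rest and released (all of step 3 and angle between mallet_mid's own z axis and vertical below 0.1 rad and height (world z) of mallet_mid between 0.058 and 0.072 m and linear speed of each of mallet, wedge below 0.02 m/s); the robot touches nothing.
It fails at once if the wedge is hit or pressed with more than 50 N (contact force between mallet and wedge above 50 N).
It fails at once if the fingers, not the mallet, push the wedge home (they touch it when the joint is more than half closed) (x of rail_end in the frame of frame below -0.0505 m and contact force between the arm and wedge above 0.5 N).
It fails at once if the rail or its tenon is pushed along by the gripper or the mallet (over 5 N) (contact force between any of the arm, the fingers, mallet and rail above 5 N).
It fails at once if a bystander (jar, weight, spool, tin or dowel) is knocked more than 40 mm away (distance of any of jar, weight, spool, tin, dowel_mid from where it was at the start of the episode above 0.04 m).
It also fails if it takes over 72 s, if anything falls off the work surface, if the arm or the gripper's body presses on something with over 40 N, if the wrist force passes 120 N, or if a joint passes its speed limit or range.

## Working session

There is one attempt and no reset: what is moved stays moved. The work goes in short steps, Python scripts to look and compute and a shell command to move; the robot and the scene stay as the last step left them, time stands still between calls to the robot, and variables do not carry over. Pictures are saved under pics/ and viewed, about 8 in all and at most 12, crops included, and the job is handed in when it is done.

```bash
ls; mkdir -p pics; python3 - <<'E'
from station import env, optics
import cv2,json,numpy as np
s=env.get_state(); print({k:np.round(v,4).tolist() for k,v in s.items()})
for n in ["top","side"]:
    p=optics.snapshot(n); cv2.imwrite(f"pics/{n}1.png",cv2.resize(p["color"][:,:,::-1],(800,600),interpolation=cv2.INTER_CUBIC))
    c={k:np.array(v).tolist() for k,v in p.items() if k!="color"}; json.dump(c,open(n+".json","w")); print(n,c)
E
```

```text
pics
{'clock': 0.0, 'q': [-1.3929, 0.3842, 0.0164, 1.3712, -0.0063, 1.3882, -0.0465], 'joint_vel': [-0.0004, -0.001, 0.0007, -0.0, 0.0014, 0.0013, -0.0013], 'joint_efforts': [0.0006, -62.7607, 0.8443, -37.1835, 0.0164, 0.0143, -0.0], 'eef_pos': [0.1489, 0.6065, 0.2303], 'eef_rot': [-1.3148, -1.0289, 1.0315], 'wrist_force': [0.4006, 0.6676, -0.343], 'torque': [-0.0046, 0.0185, -0.0113], 'opening': 0.0857}
top {'fx': 346.39724165196833, 'fy': 346.39724165196833, 'cx': 262.67692980183955, 'cy': 193.70816139397257, 'k1': 0.004546087956749682, 'R': [[-0.005896942831994218, -0.9994835027102852, 0.03159040796215978], [-0.9960706321904143, 0.0030793319192763085, -0.08850883234298772], [0.08836584041938593, -0.03198820915447472, -0.995574323052812]], 't': [0.11492702018342553, 0.5526093346723688, 0.8581215318991752]}
side {'fx': 421.8883319876634, 'fy': 421.8883319876634, 'cx': 260.19655027283306, 'cy': 191.6071576125287, 'k1': -0.047505872406183834, 'R': [[-0.9449928368541032, -0.3269623678516634, 0.009173238428581641], [-0.19303917021663866, 0.5348465775038662, -0.8226025877022709], [0.2640538146978862, -0.7791243472907479, -0.5685427287392391]], 't': [0.5691148389084457, 0.10369102498581674, 0.8505008878400075]}
```

View pics/top1.png

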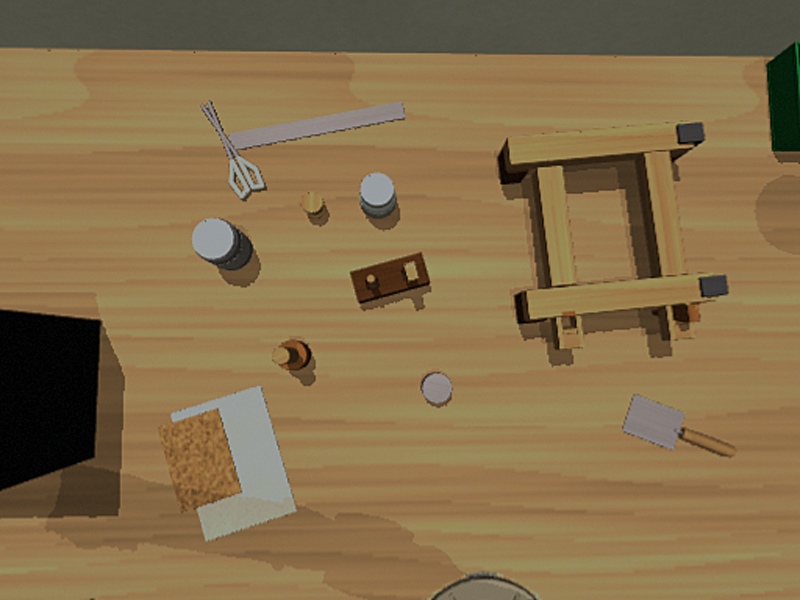

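View pics/side1.png

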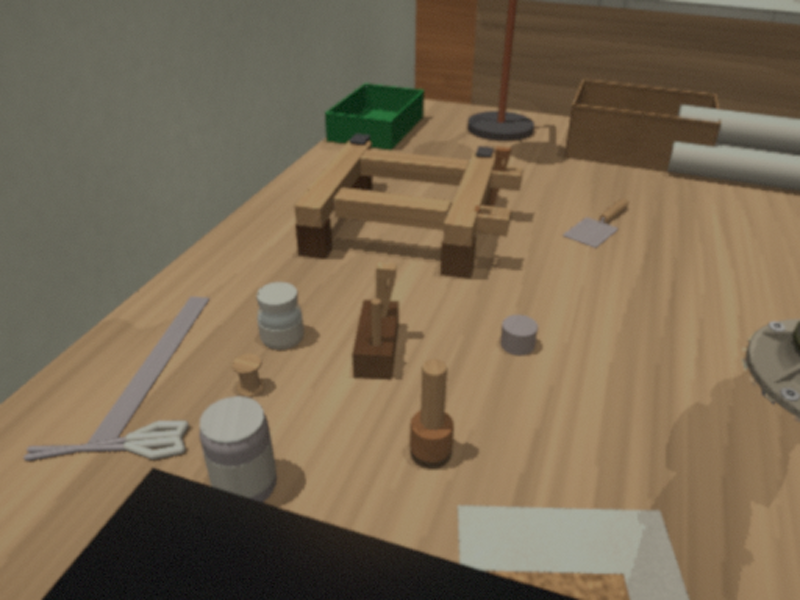

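Top view (800 px scale): slot at about (569,322), tenon end (571,348), wedge head (411,270), dowel (371,281), mallet handle top (282,355), weight (437,388), jar (378,190), tin (215,240). Side view: wedge head (386,268), mallet top (433,366), slot near (484,209).

```bash
cat > h.py <<'E'
import json,numpy as np,cv2
from scipy.spatial.transform import Rotation as Ro
def cam(n): return n if isinstance(n,dict) else json.load(open(n+".json"))
def K(c): return np.array([[c["fx"],0,c["cx"]],[0,c["fy"],c["cy"]],[0,0,1]]),np.array([c["k1"],0,0,0,0.])
def ray(n,u,v,sc=1.5625,off=(0,0)):
    c=cam(n);k,d=K(c)
    p=cv2.undistortPoints(np.array([[[u/sc+off[0],v/sc+off[1]]]],float),k,d)[0,0]
    R=np.array(c["R"]);t=np.array(c["t"]); return -R.T@t, R.T@np.r_[p,1]
def atz(n,u,v,z,**k):
    o,d=ray(n,u,v,**k); return o+d*(z-o[2])/d[2]
def tri(a,b):
    (o1,d1),(o2,d2)=a,b
    s=np.linalg.lstsq(np.c_[d1,-d2],o2-o1,rcond=None)[0]
    p,q=o1+d1*s[0],o2+d2*s[1]; return (p+q)/2,np.linalg.norm(p-q)
def proj(n,X):
    c=cam(n);k,d=K(c);return cv2.projectPoints(np.atleast_2d(np.array(X,float)),cv2.Rodrigues(np.array(c["R"]))[0],np.array(c["t"]),k,d)[0][:,0]
E
python3 - <<'E'
from h import *
np.set_printoptions(precision=4,suppress=True)
for n,u,v,z in [("wedgehead",411,270,.116),("dowel",371,280,.101),("malletTop",281,355,.13),("slotmid",569,323,.093),("tenonend",571,348,.093),("barFL",527,319,.096),("barFR",700,298,.096),("barBL",527,293,.096),("rackTL",351,271,.04),("rackTR",421,254,.04),("rackBR",429,285,.04),("rackBL",360,302,.04),("weight",437,387,.035),("jar",378,183,.075),("tin",213,238,.1),("spool",312,201,.042)]: print(n,atz("top",u,v,z))
print(tri(ray("top",411,268),ray("side",386,267)),tri(ray("top",281,355),ray("side",433,364)),tri(ray("top",371,279),ray("side",377,300)))
from station import env; s=env.get_state(); print(Ro.from_rotvec(s["eef_rot"]).as_matrix())
E
```

```text
wedgehead [0.5928 0.1143 0.116 ]
dowel [0.5801 0.1733 0.101 ]
malletTop [0.4703 0.2983 0.13  ]
slotmid [ 0.5154 -0.1239  0.093 ]
tenonend [ 0.4779 -0.1257  0.093 ]
barFL [ 0.5215 -0.0597  0.096 ]
barFR [ 0.5524 -0.3245  0.096 ]
barBL [ 0.5607 -0.0607  0.096 ]
rackTL [0.6027 0.2077 0.04  ]
rackTR [0.6302 0.0955 0.04  ]
rackBR [0.5799 0.0831 0.04  ]
rackBL [0.5529 0.1933 0.04  ]
weight [0.4177 0.0715 0.035 ]
jar [0.7358 0.1636 0.075 ]
tin [0.6433 0.407  0.1   ]
spool [0.7161 0.2705 0.042 ]
(array([0.5944, 0.1136, 0.1119]), np.float64(0.004082829850959655)) (array([0.4711, 0.2985, 0.1298]), np.float64(0.0014729743324225668)) (array([0.5817, 0.1733, 0.1013]), np.float64(0.0001807189297961634))
[[ 0.2385 -0.0004 -0.9712]
 [ 0.9712 -0.0017  0.2385]
 [-0.0018 -1.     -0.    ]]
```

```bash
python3 - <<'E'
import cv2
a=cv2.imread("pics/top1.png")
x=cv2.resize(a[230:370,335:475],(560,560),interpolation=cv2.INTER_CUBIC)[:, :]
y=cv2.resize(a[250:370,500:740],(0,0),fx=3.3,fy=3.3,interpolation=cv2.INTER_CUBIC)
import numpy as np
x=cv2.resize(a[235:315,340:440],(0,0),fx=2.4,fy=2.4,interpolation=cv2.INTER_CUBIC)
c=np.zeros((600,800,3),np.uint8); c[:396,:792]=y; c[400:592,:240]=x
m=cv2.resize(a[330:390,260:330],(0,0),fx=3,fy=3); c[400:580,300:510]=m
cv2.imwrite("pics/crop1.png",c)
E
```

```text
(no output)
```

View pics/crop1.png

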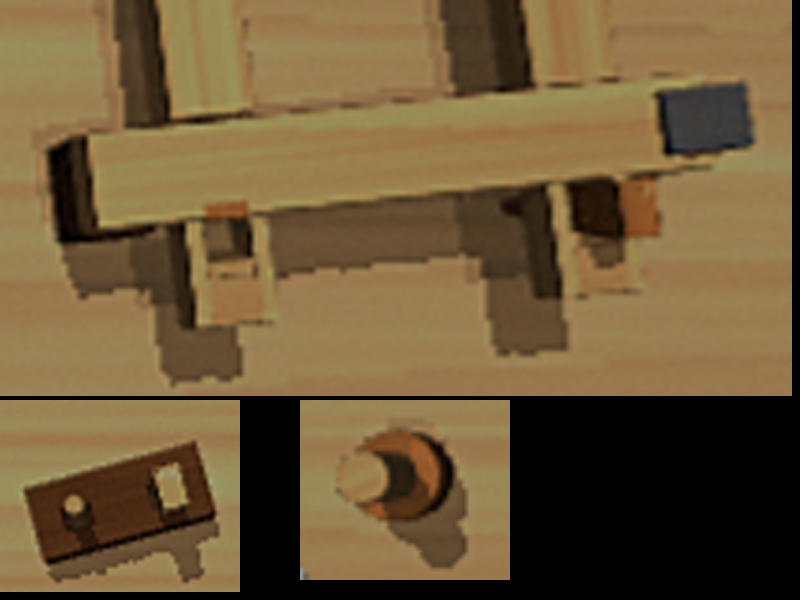

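Crops agree with the estimates: wedge head (411,271), slot between plate and tenon (569,320). Frame yaw is about 0.116, rack yaw 0.24. Dowel and rack geometry are consistent, so I'll start moving.

```bash
cat >> h.py <<'E'
def plan(xyz,yaw):
    """rotation (tool rotvec) to do first, then shift in cm in the turned tool axes; jaw axis at yaw+90deg"""
    from station import env
    s=env.get_state(); R=Ro.from_rotvec(s["eef_rot"]).as_matrix()
    xa=np.array([-np.sin(yaw),np.cos(yaw),0]); ya=np.array([0,0,-1.]); T=np.c_[xa,ya,np.cross(xa,ya)]
    w=Ro.from_matrix(R.T@T).as_rotvec(); d=np.array(xyz)-s["eef_pos"]
    print("clk",round(float(s["clock"]),2),"pos",np.round(s["eef_pos"],4),"F",np.round(s["wrist_force"],1),"op",round(float(s["opening"]),4))
    print("rot",np.round(w,4),"then cm",np.round(T.T@d*100,2),"| now-axes cm",np.round(R.T@d*100,2))
def look(n,f,crop=None,fx=None):
    from station import optics
    p=optics.snapshot(n); im=p.pop("color")[:,:,::-1]
    json.dump({k:np.array(v).tolist() for k,v in p.items()},open(f+".json","w"))
    cv2.imwrite(f"pics/{f}_raw.png",im)
    if crop: im=im[crop[1]:crop[3],crop[0]:crop[2]]
    cv2.imwrite(f"pics/{f}.png",cv2.resize(im,None,fx=fx or 1.5625,fy=fx or 1.5625,interpolation=cv2.INTER_CUBIC))
E
python3 -c "
from h import *
plan((.597,.115,.2),.24)"
```

```text
clk 0.1 pos [0.1489 0.6065 0.2304] F [-0.8 -1.4 -0.4] op 0.0856
rot [-4.000e-04 -4.808e-01 -1.700e-03] then cm [-58.4    3.04 -31.84] | now-axes cm [-37.05   3.1  -55.24]
```

```bash
python3 -m creep '[{"angular":[0,-0.16,0],"xyz":[0,0,0],"jaw":50},{"angular":[0,-0.16,0],"xyz":[0,0,0],"jaw":50},{"angular":[0,-0.16,0],"xyz":[0,0,0],"jaw":50},{"angular":[0,0,0],"xyz":[-5,0.2,-2.7],"jaw":50},{"angular":[0,0,0],"xyz":[-5,0.2,-2.7],"jaw":50},{"angular":[0,0,0],"xyz":[-5,0.2,-2.7],"jaw":50},{"angular":[0,0,0],"xyz":[-5,0.2,-2.7],"jaw":50},{"angular":[0,0,0],"xyz":[-5,0.2,-2.7],"jaw":50},{"angular":[0,0,0],"xyz":[-5,0.2,-2.7],"jaw":50},{"angular":[0,0,0],"xyz":[-5,0.2,-2.7],"jaw":50}]'; python3 -c "
from h import *
plan((.597,.115,.2),.24)"
```

```text
clock: 1.35
eef_pos: [0.4164, 0.31, 0.217]
eef_rot: [-1.086, -1.383, 1.384]
wrist_force: [0.7, 0.3, -0.4]
opening: 0.0428
clk 1.35 pos [0.4164 0.31   0.217 ] F [ 0.7  0.3 -0.4] op 0.0428
rot [-0.0004 -0.0006 -0.0001] then cm [-23.24   1.7  -12.91] | now-axes cm [-23.23   1.7  -12.93]
```

```bash
python3 -m creep '[{"angular":[0,0,0],"xyz":[-4.65,0.34,-2.58],"jaw":50},{"angular":[0,0,0],"xyz":[-4.65,0.34,-2.58],"jaw":50},{"angular":[0,0,0],"xyz":[-4.65,0.34,-2.58],"jaw":50},{"angular":[0,0,0],"xyz":[-4.65,0.34,-2.58],"jaw":50},{"angular":[0,0,0],"xyz":[-4.65,0.34,-2.58],"jaw":50},{"angular":[0,0,0],"xyz":[0,0,0],"jaw":50},{"angular":[0,0,0],"xyz":[0,0,0],"jaw":50},{"angular":[0,0,0],"xyz":[0,0,0],"jaw":50},{"angular":[0,0,0],"xyz":[0,0,0],"jaw":50},{"angular":[0,0,0],"xyz":[0,0,0],"jaw":50}]'; python3 -c "
from h import *
plan((.597,.115,.2),.24)
look('wrist','w1')
print(proj('w1',[[.593,.114,.116],[.597,.115,.116],[.581,.173,.101]])*1.5625)"
```

```text
clock: 2.6
eef_pos: [0.5957, 0.1172, 0.2005]
eef_rot: [-1.086, -1.384, 1.384]
wrist_force: [0.5, 0.1, 0.4]
opening: 0.0428
clk 2.6 pos [0.5957 0.1172 0.2005] F [0.5 0.1 0.4] op 0.0428
rot [0.0003 0.0004 0.0003] then cm [-0.24  0.05 -0.07] | now-axes cm [-0.24  0.05 -0.07]
[[384.93734515 300.12951441]
 [384.98217592 307.01217136]
 [484.96285749 295.98713643]]
```

View pics/w1.png

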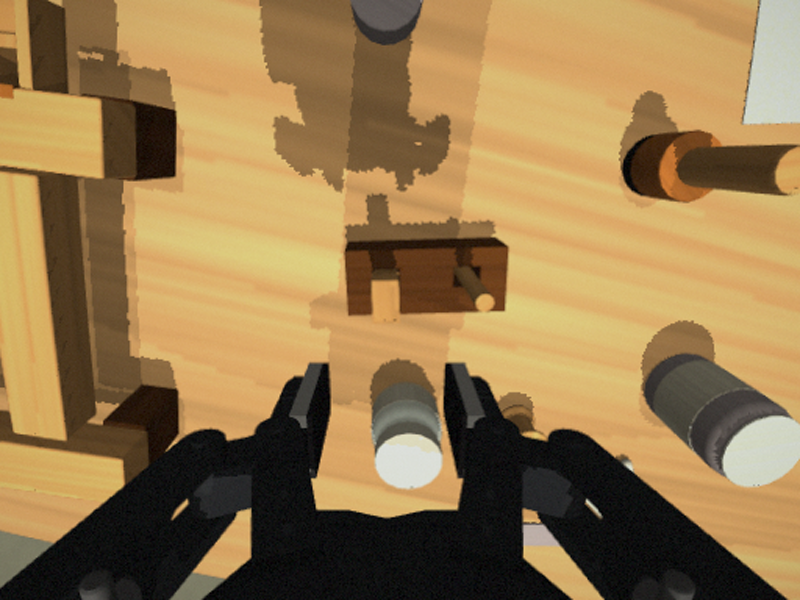

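Wrist view: wedge head centred at about (385,298), against a prediction of (385,300), with its edges parallel to the image, so position and yaw agree. Descending to grasp.

```bash
python3 -c "
from h import *
plan((.5925,.114,.078),.24)"; python3 -m creep '[{"angular":[0,0,0],"xyz":[-0.24,0.2,0.4],"jaw":50},{"angular":[0,0,0],"xyz":[0,3,0],"jaw":50},{"angular":[0,0,0],"xyz":[0,3,0],"jaw":50},{"angular":[0,0,0],"xyz":[0,3,0],"jaw":50},{"angular":[0,0,0],"xyz":[0,2,0],"jaw":50},{"angular":[0,0,0],"xyz":[0,1.05,0],"jaw":50},{"angular":[0,0,0],"xyz":[0,0,0],"jaw":0},{"angular":[0,0,0],"xyz":[0,0,0],"jaw":0},{"angular":[0,0,0],"xyz":[0,0,0],"jaw":0},{"angular":[0,0,0],"xyz":[0,0,0],"jaw":0}]'
```

```text
clk 2.65 pos [0.5958 0.117  0.2005] F [ 0.3 -0.2 -0.8] op 0.0425
rot [0.0002 0.0001 0.0002] then cm [-0.21 12.25  0.39] | now-axes cm [-0.21 12.25  0.39]
clock: 3.9
eef_pos: [0.593, 0.1136, 0.0785]
eef_rot: [-1.087, -1.385, 1.383]
wrist_force: [-1.3, 0.7, 1.2]
opening: 0.015
```

```bash
python3 -m creep '[{"angular":[0,0,0],"xyz":[0,-2.5,0],"jaw":0},{"angular":[0,0,0],"xyz":[0,-5,0],"jaw":0},{"angular":[0,0,0],"xyz":[0,-5,0],"jaw":0},{"angular":[0,0,0],"xyz":[0,-4.65,0],"jaw":0},{"angular":[0,0.124,0],"xyz":[0,0,0],"jaw":0},{"angular":[0,0,0],"xyz":[-3.84,0,2.49],"jaw":0},{"angular":[0,0,0],"xyz":[-3.84,0,2.49],"jaw":0},{"angular":[0,0,0],"xyz":[-3.84,0,2.49],"jaw":0},{"angular":[0,0,0],"xyz":[-3.84,0,2.49],"jaw":0},{"angular":[0,0,0],"xyz":[0,0,0],"jaw":0}]'; python3 -c "
from h import *
plan((.512,-.122,.25),.116)
look('wrist','w2')
look('top','t2')"
```

```text
clock: 5.15
eef_pos: [0.5101, -0.0557, 0.2503]
eef_rot: [-1.158, -1.289, 1.288]
wrist_force: [0.0, 1.1, -1.1]
opening: 0.0157
clk 5.15 pos [ 0.5101 -0.0557  0.2503] F [ 0.   1.1 -1.1] op 0.0157
rot [ 0.0013 -0.0084 -0.0009] then cm [-6.6   0.03  0.58] | now-axes cm [-6.61  0.03  0.52]
```

View pics/w2.png

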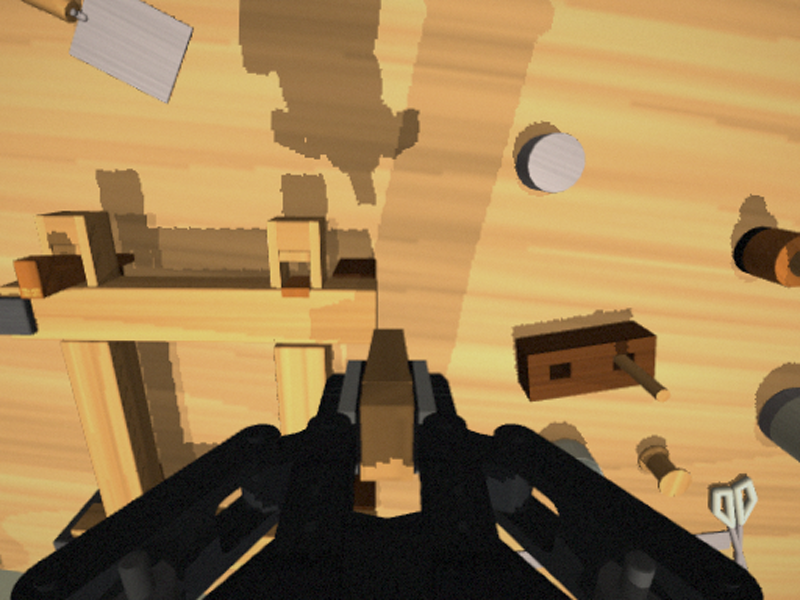

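```bash
python3 - <<'E'
from h import *
a=cv2.imread("pics/w2_raw.png")
b=cv2.imread("pics/t2_raw.png")
x=cv2.resize(a[130:240,150:280],None,fx=5,fy=5,interpolation=cv2.INTER_CUBIC)   # (650x550)
cv2.imwrite("pics/c2.png",x)
x,y=np.array([.9933,.1158,0]),np.array([-.1158,.9933,0])
t=np.array([.5101,-.0557,.1778])
for dx in(.0036+.002,.0036+.009): print(proj("w2",[t+dx*x-.008*y,t+dx*x+.008*y]))
S=np.array([.5245,-.1205,.093])
print("S",proj("w2",S),"rail",proj("w2",S-x*.0455))
E
```

```text
[[239.78795561 206.29353819]
 [258.58302623 206.14490112]]
[[239.93299076 213.88017694]
 [258.54802751 213.73498254]]
S [[191.54174344 180.65804806]] rail [[188.59178202 140.97959393]]
```

View pics/c2.png

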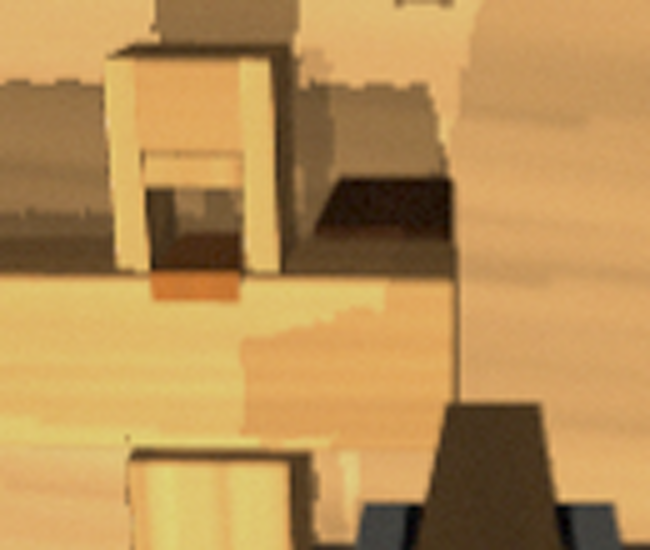

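```bash
python3 - <<'E'
from h import *
np.set_printoptions(precision=4,suppress=True)
k=dict(sc=5,off=(150,130))
P=lambda u,v,z:atz("w2",u,v,z,**k)
for n,u,v,z in [("barF",30,272,.096),("barF",440,277,.096),("barB",10,446,.096),("barB",445,448,.096),("tenNL",108,55,.093),("tenNR",273,55,.093),("tenFL",118,270,.093),("tenFR",281,270,.093),("slotNL",143,187,.093),("slotNR",243,187,.093),("slotNtop",193,152,.093),("plateL",152,271,.096),("plateR",240,271,.096),("barR",455,280,.096),("barR",460,400,.096)]: print(n,P(u,v,z))
print("w2full bar", atz("w2",40,291,.096),atz("w2",376,289,.096))
E
```

```text
barF [ 0.5324 -0.1606  0.096 ]
barF [ 0.5235 -0.0666  0.096 ]
barB [ 0.5769 -0.1654  0.096 ]
barB [ 0.566  -0.0613  0.096 ]
tenNL [ 0.4813 -0.1445  0.093 ]
tenNR [ 0.4775 -0.1082  0.093 ]
tenFL [ 0.5308 -0.1411  0.093 ]
tenFR [ 0.5267 -0.1034  0.093 ]
slotNL [ 0.5104 -0.1359  0.093 ]
slotNR [ 0.508  -0.1132  0.093 ]
slotNtop [ 0.5011 -0.1248  0.093 ]
plateL [ 0.5292 -0.1325  0.096 ]
plateR [ 0.527  -0.1124  0.096 ]
barR [ 0.5239 -0.0632  0.096 ]
barR [ 0.5533 -0.059   0.096 ]
w2full bar [ 0.5514 -0.3167  0.096 ] [ 0.5227 -0.0637  0.096 ]
```

```bash
python3 - <<'E'
from h import *
look('side','s2')
t=np.array([.5101,-.0557,.1778]);c=proj('s2',t)[0].astype(int);print(c)
b=cv2.imread("pics/s2_raw.png");a=cv2.imread("pics/w1_raw.png")
y0,x0=c[1]-70,c[0]-50
o=np.zeros((600,800,3),np.uint8)
o[:600,:480]=cv2.resize(b[y0:y0+100,x0:x0+80],None,fx=6,fy=6,interpolation=cv2.INTER_CUBIC)
o[:300,480:]=cv2.resize(a[160:220,220:284],None,fx=5,fy=5,interpolation=cv2.INTER_CUBIC)
print("off",x0,y0)
cv2.imwrite("pics/c3.png",o)
x,y=np.array([.9942,.1074,0]),np.array([-.1074,.9942,0])
for m in(.0036,.0079):
  M=np.array([.5101,-.0557,.0])+m*x
  pts=[M+dx*x+dy*y+[0,0,.1778+h] for dx,dy,h in[(.009,.008,0),(.002,.008,0),(.009,.008,.05),(.009,.008,.11),(-.017,.008,.11),(-.017,.008,.094)]]
  print("side crop px",m,((proj('s2',pts)-[x0,y0])*6).round().tolist())
x,y=np.array([.9713,.2377,0]),np.array([-.2377,.9713,0])
for M in([.5965,.115,.116],[.5985,.1155,.116]):
  print("w1 crop",((proj('w1',[np.array(M)+dx*x+dy*y for dx,dy in[(.009,.008),(.009,-.008),(-.017,.008),(-.017,-.008)]])-[220,160])*5+[480,0]).round().tolist())
E
```

```text
[308 114]
off 258 44
side crop px 0.0036 [[267.0, 426.0], [286.0, 428.0], [276.0, 296.0], [288.0, 129.0], [364.0, 135.0], [360.0, 181.0]]
side crop px 0.0079 [[256.0, 425.0], [275.0, 426.0], [264.0, 295.0], [275.0, 128.0], [351.0, 134.0], [347.0, 180.0]]
w1 crop [[657.0, 227.0], [568.0, 227.0], [659.0, 87.0], [566.0, 87.0]]
w1 crop [[657.0, 238.0], [568.0, 238.0], [659.0, 99.0], [567.0, 99.0]]
```

View pics/c3.png

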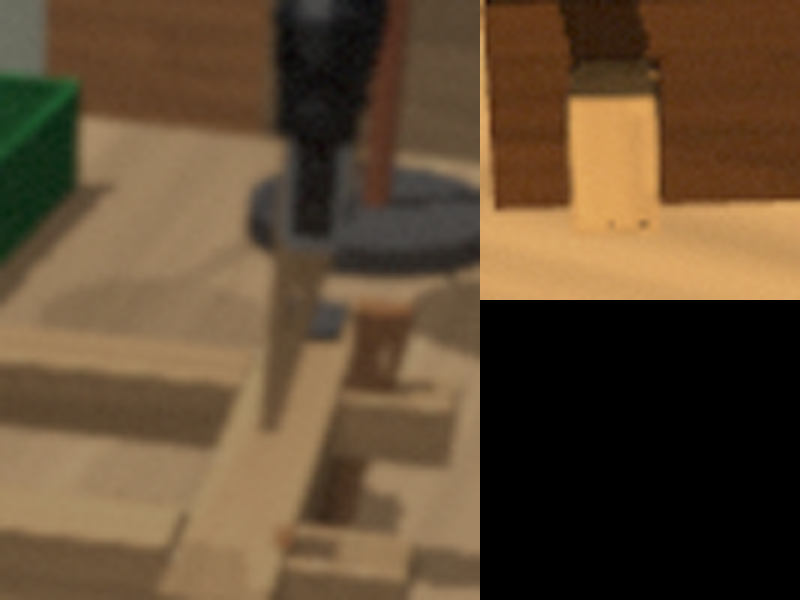

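Side view shows the wedge upright in the grip, foot at about (262–280,430) in the crop. The mid sits about 6 mm beyond the TCP along +x, and y is centred. Going over the slot.

```bash
python3 -c "
from h import *
plan((.5066,-.1242,.19),.107)"
```

```text
clk 5.3 pos [ 0.5117 -0.0503  0.2495] F [ 0.2  0.4 -0.4] op 0.0152
rot [0.0007 0.0086 0.0003] then cm [-7.29  5.95  1.29] | now-axes cm [-7.28  5.95  1.36]
```

```bash
python3 - <<'E'
from h import *
np.set_printoptions(precision=4,suppress=True)
for n,p,r in[("w1",[.5957,.1172,.2005],[-1.086,-1.384,1.384]),("w2",[.5101,-.0557,.2503],[-1.158,-1.289,1.288]),("w2",[.5117,-.0503,.2495],[-1.1525,-1.296,1.295])]:
  c=cam(n);R=np.array(c["R"]);C=-R.T@np.array(c["t"]);T=Ro.from_rotvec(r).as_matrix();print(n,"cam in tool",T.T@(C-p),Ro.from_matrix(R@T).as_rotvec())
x,y=np.array([.9933,.1156,0]),np.array([-.1156,.9933,0])
for m in(.003,.0045,.006):
  M=np.array([.5117,-.0503,.0])+m*x
  print("side",m,((proj('s2',[M+dx*x+dy*y+[0,0,.177+h] for dx,dy,h in[(.009,.008,0),(.002,.008,0),(.009,.008,.05)]])-[258,44])*6).round().tolist())
E
```

```text
w1 cam in tool [-0.0016 -0.1423  0.0789] [ 1.8877  0.0002 -0.0009]
w2 cam in tool [-0.0013 -0.1423  0.0786] [ 1.8875  0.0002 -0.0014]
w2 cam in tool [-0.0057 -0.1431  0.0809] [ 1.8878 -0.0061 -0.0108]
side 0.003 [[261.0, 433.0], [280.0, 435.0], [270.0, 303.0]]
side 0.0045 [[257.0, 433.0], [276.0, 435.0], [266.0, 302.0]]
side 0.006 [[253.0, 432.0], [272.0, 434.0], [261.0, 302.0]]
```

```bash
python3 -m creep '[{"angular":[0,0.009,0],"xyz":[-3.5,0,0.6],"jaw":0},{"angular":[0,0,0],"xyz":[-3.79,0,0.65],"jaw":0},{"angular":[0,0,0],"xyz":[0,0,0],"jaw":0},{"angular":[0,0,0],"xyz":[0,2,0],"jaw":0},{"angular":[0,0,0],"xyz":[0,2,0],"jaw":0},{"angular":[0,0,0],"xyz":[0,2,0],"jaw":0},{"angular":[0,0,0],"xyz":[0,0,0],"jaw":0},{"angular":[0,0,0],"xyz":[0,0,0],"jaw":0},{"angular":[0,0,0],"xyz":[0,0,0],"jaw":0},{"angular":[0,0,0],"xyz":[0,0,0],"jaw":0}]'; python3 -c "
from h import *
plan((.5070,-.1241,.150),.107)
look('wrist','w3')
a=cv2.imread('pics/w3_raw.png')[140:290,170:320]
cv2.imwrite('pics/c4.png',cv2.resize(a,(600,600),interpolation=cv2.INTER_CUBIC))"
```

```text
clock: 6.55
eef_pos: [0.5074, -0.1247, 0.1899]
eef_rot: [-1.158, -1.288, 1.287]
wrist_force: [0.2, -0.4, -0.8]
opening: 0.0154
clk 6.55 pos [ 0.5074 -0.1247  0.1899] F [ 0.2 -0.4 -0.8] op 0.0154
rot [ 0.001  -0.0006 -0.0002] then cm [0.06 3.99 0.03] | now-axes cm [0.06 3.99 0.04]
```

View pics/c4.png

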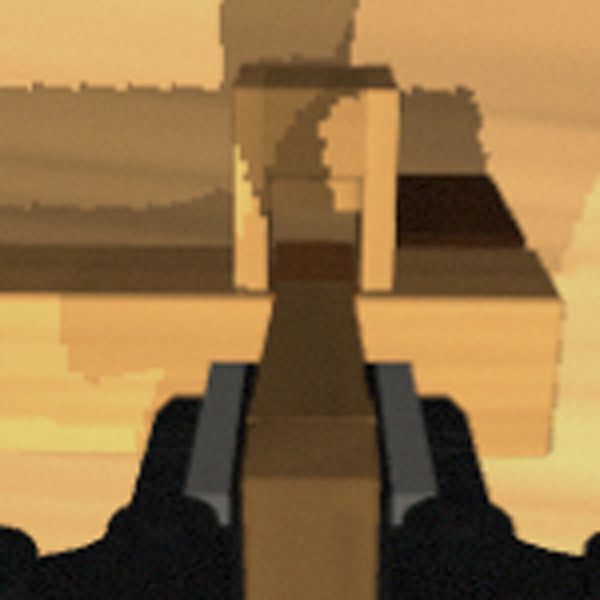

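```bash
python3 - <<'E'
from h import *
np.set_printoptions(precision=4,suppress=True)
k=dict(sc=4,off=(170,140))
for n,u,v,z in[("foot",316,282,.1174),("barF",150,293,.096),("barF",480,297,.096),("tenEnd",315,87,.093),("bevel",315,180,.093),("mouth",315,213,.093)]: print(n,atz('w3',u,v,z,**k))
E
```

```text
foot [ 0.5169 -0.1237  0.1174]
barF [ 0.5326 -0.1614  0.096 ]
barF [ 0.5253 -0.0836  0.096 ]
tenEnd [ 0.4799 -0.1278  0.093 ]
bevel [ 0.5016 -0.1255  0.093 ]
mouth [ 0.5096 -0.1246  0.093 ]
```

Foot is on the tenon's centreline (316 vs 315). It stands about 1.5–2 mm short of the nominal plate, so I'll back off 2.5 mm and lower it.

```bash
python3 -m creep '[{"angular":[0,0,0],"xyz":[0,0,0.25],"jaw":0},{"angular":[0,0,0],"xyz":[0,1,0],"jaw":0},{"angular":[0,0,0],"xyz":[0,0.7,0],"jaw":0},{"angular":[0,0,0],"xyz":[0,0.7,0],"jaw":0},{"angular":[0,0,0],"xyz":[0,0.7,0],"jaw":0},{"angular":[0,0,0],"xyz":[0,0.5,0],"jaw":0},{"angular":[0,0,0],"xyz":[0,0.4,0],"jaw":0},{"angular":[0,0,0],"xyz":[0,0,0],"jaw":0},{"angular":[0,0,0],"xyz":[0,0,0],"jaw":0},{"angular":[0,0,0],"xyz":[0,0,0],"jaw":0}]'; python3 -c "
from h import *
plan((.5046,-.1244,.150),.107)"
```

```text
clock: 7.85
eef_pos: [0.5047, -0.125, 0.1496]
eef_rot: [-1.157, -1.287, 1.287]
wrist_force: [-1.0, -0.2, -1.0]
opening: 0.0155
clk 7.85 pos [ 0.5047 -0.125   0.1496] F [-1.  -0.2 -1. ] op 0.0155
rot [ 0.0005 -0.0007 -0.0001] then cm [ 0.07 -0.04  0.  ] | now-axes cm [ 0.07 -0.04  0.  ]
```

```bash
python3 -m creep '[{"angular":[0,0,0],"xyz":[0,0.3,-0.06],"jaw":0},{"angular":[0,0,0],"xyz":[0,0.3,-0.06],"jaw":0},{"angular":[0,0,0],"xyz":[0,0.3,-0.06],"jaw":0},{"angular":[0,0,0],"xyz":[0,0.3,-0.06],"jaw":0},{"angular":[0,0,0],"xyz":[0,0.2,-0.04],"jaw":0},{"angular":[0,0,0],"xyz":[0,0,0],"jaw":0},{"angular":[0,0,0],"xyz":[0,0,0],"jaw":0},{"angular":[0,0,0],"xyz":[0,0,0],"jaw":0},{"angular":[0,0,0],"xyz":[0,0,0],"jaw":0},{"angular":[0,0,0],"xyz":[0,0,0],"jaw":0}]'; python3 -c "
from h import *
plan((.5074,-.1241,.136),.107)"
```

```text
clock: 9.1
eef_pos: [0.5073, -0.1247, 0.1353]
eef_rot: [-1.157, -1.287, 1.287]
wrist_force: [-0.2, -0.3, 0.6]
opening: 0.0152
clk 9.1 pos [ 0.5073 -0.1247  0.1353] F [-0.2 -0.3  0.6] op 0.0152
rot [ 0.     -0.0007 -0.    ] then cm [ 0.06 -0.07 -0.01] | now-axes cm [ 0.06 -0.07 -0.01]
```

```bash
python3 -m creep '[{"angular":[0,0,0],"xyz":[0,0.1,-0.02],"jaw":0},{"angular":[0,0,0],"xyz":[0,0.1,-0.02],"jaw":0},{"angular":[0,0,0],"xyz":[0,0.1,-0.02],"jaw":0},{"angular":[0,0,0],"xyz":[0,0.1,-0.02],"jaw":0},{"angular":[0,0,0],"xyz":[0,0.1,-0.02],"jaw":0},{"angular":[0,0,0],"xyz":[0,0,0],"jaw":0},{"angular":[0,0,0],"xyz":[0,0,0],"jaw":0},{"angular":[0,0,0],"xyz":[0,0,0],"jaw":0},{"angular":[0,0,0],"xyz":[0,0,0],"jaw":0},{"angular":[0,0,0],"xyz":[0,0,0],"jaw":0}]'; python3 -c "
from h import *
plan((.5084,-.1241,.131),.107)"
```

```text
clock: 10.35
eef_pos: [0.5083, -0.1246, 0.1303]
eef_rot: [-1.157, -1.287, 1.287]
wrist_force: [0.0, -0.1, -0.2]
opening: 0.0154
clk 10.35 pos [ 0.5083 -0.1246  0.1303] F [ 0.  -0.1 -0.2] op 0.0154
rot [-0.     -0.0007 -0.    ] then cm [ 0.05 -0.07 -0.02] | now-axes cm [ 0.05 -0.07 -0.02]
```

Still free; continuing.

```bash
python3 -m creep '[{"angular":[0,0,0],"xyz":[0,0.1,-0.02],"jaw":0},{"angular":[0,0,0],"xyz":[0,0.1,-0.02],"jaw":0},{"angular":[0,0,0],"xyz":[0,0.1,-0.02],"jaw":0},{"angular":[0,0,0],"xyz":[0,0.1,-0.02],"jaw":0},{"angular":[0,0,0],"xyz":[0,0.1,-0.02],"jaw":0},{"angular":[0,0,0],"xyz":[0,0.1,-0.02],"jaw":0},{"angular":[0,0,0],"xyz":[0,0,0],"jaw":0},{"angular":[0,0,0],"xyz":[0,0,0],"jaw":0},{"angular":[0,0,0],"xyz":[0,0,0],"jaw":0},{"angular":[0,0,0],"xyz":[0,0,0],"jaw":0}]'; python3 -c "
from h import *
plan((.5096,-.1241,.125),.107)"
```

```text
clock: 11.6
eef_pos: [0.5095, -0.1244, 0.1243]
eef_rot: [-1.157, -1.287, 1.287]
wrist_force: [0.1, 0.5, -0.0]
opening: 0.0151
clk 11.6 pos [ 0.5095 -0.1244  0.1243] F [ 0.1  0.5 -0. ] op 0.0151
rot [-0.0001 -0.0007 -0.    ] then cm [ 0.03 -0.07 -0.02] | now-axes cm [ 0.03 -0.07 -0.02]
```

```bash
python3 -m creep '[{"angular":[0,0,0],"xyz":[0,0.1,-0.02],"jaw":0},{"angular":[0,0,0],"xyz":[0,0.1,-0.02],"jaw":0},{"angular":[0,0,0],"xyz":[0,0.1,-0.02],"jaw":0},{"angular":[0,0,0],"xyz":[0,0.1,-0.02],"jaw":0},{"angular":[0,0,0],"xyz":[0,0.1,-0.02],"jaw":0},{"angular":[0,0,0],"xyz":[0,0.1,-0.02],"jaw":0},{"angular":[0,0,0],"xyz":[0,0,0],"jaw":0},{"angular":[0,0,0],"xyz":[0,0,0],"jaw":0},{"angular":[0,0,0],"xyz":[0,0,0],"jaw":0},{"angular":[0,0,0],"xyz":[0,0,0],"jaw":0}]'; python3 -c "
from h import *
plan((.5108,-.1241,.119),.107)"
```

```text
clock: 12.85
eef_pos: [0.5107, -0.1244, 0.1183]
eef_rot: [-1.157, -1.287, 1.287]
wrist_force: [0.5, -0.0, -1.1]
opening: 0.0154
clk 12.85 pos [ 0.5107 -0.1244  0.1183] F [ 0.5 -0.  -1.1] op 0.0154
rot [-0.     -0.0008 -0.    ] then cm [ 0.02 -0.07 -0.01] | now-axes cm [ 0.02 -0.07 -0.01]
```

```bash
python3 -m creep '[{"angular":[0,0,0],"xyz":[0,0.1,-0.02],"jaw":0},{"angular":[0,0,0],"xyz":[0,0.1,-0.02],"jaw":0},{"angular":[0,0,0],"xyz":[0,0.1,-0.02],"jaw":0},{"angular":[0,0,0],"xyz":[0,0.1,-0.02],"jaw":0},{"angular":[0,0,0],"xyz":[0,0.1,-0.02],"jaw":0},{"angular":[0,0,0],"xyz":[0,0,0],"jaw":0},{"angular":[0,0,0],"xyz":[0,0,0],"jaw":0},{"angular":[0,0,0],"xyz":[0,0,0],"jaw":0},{"angular":[0,0,0],"xyz":[0,0,0],"jaw":0},{"angular":[0,0,0],"xyz":[0,0,0],"jaw":0}]'; python3 -c "
from h import *
plan((.5108,-.1241,.119),.107)"
```

```text
clock: 14.1
eef_pos: [0.5117, -0.1242, 0.1133]
eef_rot: [-1.157, -1.287, 1.287]
wrist_force: [0.0, 0.0, 0.1]
opening: 0.0154
clk 14.1 pos [ 0.5117 -0.1242  0.1133] F [0.  0.  0.1] op 0.0154
rot [-0.     -0.0008 -0.    ] then cm [ 0.02 -0.57  0.08] | now-axes cm [ 0.02 -0.57  0.08]
```

```bash
python3 -m creep '[{"angular":[0,0,0],"xyz":[0,0.1,0],"jaw":0},{"angular":[0,0,0],"xyz":[0,0.1,0],"jaw":0},{"angular":[0,0,0],"xyz":[0,0.1,0],"jaw":0},{"angular":[0,0,0],"xyz":[0,0.1,0],"jaw":0},{"angular":[0,0,0],"xyz":[0,0,0],"jaw":0},{"angular":[0,0,0],"xyz":[0,0,0],"jaw":0},{"angular":[0,0,0],"xyz":[0,0,0],"jaw":0},{"angular":[0,0,0],"xyz":[0,0,0],"jaw":0},{"angular":[0,0,0],"xyz":[0,0,0],"jaw":0},{"angular":[0,0,0],"xyz":[0,0,0],"jaw":0}]'; python3 -c "
from h import *
plan((.5108,-.1241,.119),.107)"
```

```text
clock: 15.35
eef_pos: [0.5117, -0.1242, 0.1093]
eef_rot: [-1.157, -1.287, 1.287]
wrist_force: [0.5, 0.5, -0.1]
opening: 0.0151
clk 15.35 pos [ 0.5117 -0.1242  0.1093] F [ 0.5  0.5 -0.1] op 0.0151
rot [-0.     -0.0007 -0.    ] then cm [ 0.02 -0.97  0.09] | now-axes cm [ 0.02 -0.97  0.09]
```

```bash
python3 -m creep '[{"angular":[0,0,0],"xyz":[0,0.1,0],"jaw":0},{"angular":[0,0,0],"xyz":[0,0.1,0],"jaw":0},{"angular":[0,0,0],"xyz":[0,0.1,0],"jaw":0},{"angular":[0,0,0],"xyz":[0,0.1,0],"jaw":0},{"angular":[0,0,0],"xyz":[0,0,0],"jaw":0},{"angular":[0,0,0],"xyz":[0,0,0],"jaw":0},{"angular":[0,0,0],"xyz":[0,0,0],"jaw":0},{"angular":[0,0,0],"xyz":[0,0,0],"jaw":0},{"angular":[0,0,0],"xyz":[0,0,0],"jaw":0},{"angular":[0,0,0],"xyz":[0,0,0],"jaw":0}]'; python3 -c "
from h import *
plan((.5108,-.1241,.119),.107)"
```

```text
clock: 16.6
eef_pos: [0.5123, -0.1242, 0.1056]
eef_rot: [-1.158, -1.288, 1.287]
wrist_force: [4.5, 0.4, 1.7]
opening: 0.0153
clk 16.6 pos [ 0.5123 -0.1242  0.1056] F [4.5 0.4 1.7] op 0.0153
rot [ 0.0012 -0.0006 -0.0003] then cm [ 0.03 -1.34  0.15] | now-axes cm [ 0.03 -1.34  0.15]
```

Contact with the sloping wall at the expected depth. Easing 0.6 mm towards the plate, then releasing and lifting.

```bash
python3 -m creep '[{"angular":[0,0,0],"xyz":[0,0,-0.06],"jaw":0},{"angular":[0,0,0],"xyz":[0,0,0],"jaw":0},{"angular":[0,0,0],"xyz":[0,0,0],"jaw":50},{"angular":[0,0,0],"xyz":[0,0,0],"jaw":50},{"angular":[0,0,0],"xyz":[0,0,0],"jaw":50},{"angular":[0,0,0],"xyz":[0,-1,0],"jaw":50},{"angular":[0,0,0],"xyz":[0,-3,0],"jaw":50},{"angular":[0,0,0],"xyz":[0,-5,0],"jaw":50},{"angular":[0,0,0],"xyz":[0,-5,0],"jaw":50},{"angular":[0,0,0],"xyz":[0,0,0],"jaw":50}]'; python3 -c "
from h import *
plan((.4711,.2985,.25),.107)
look('wrist','w4')
look('side','s4')
o=np.zeros((600,800,3),np.uint8)
a=cv2.imread('pics/w4_raw.png')[110:260,150:310];b=cv2.imread('pics/s4_raw.png')[60:210,230:390]
o[:375,:400]=cv2.resize(a,(400,375));o[:375,400:]=cv2.resize(b,(400,375));cv2.imwrite('pics/c5.png',o)"
```

```text
clock: 17.85
eef_pos: [0.5143, -0.125, 0.2503]
eef_rot: [-1.164, -1.292, 1.284]
wrist_force: [-0.2, -0.3, 0.7]
opening: 0.0426
clk 17.85 pos [ 0.5143 -0.125   0.2503] F [-0.2 -0.3  0.7] op 0.0426
rot [ 0.0081 -0.0011 -0.0015] then cm [ 4.257e+01  3.000e-02 -2.200e-01] | now-axes cm [ 4.257e+01 -3.000e-02 -1.800e-01]
```

View pics/c5.png

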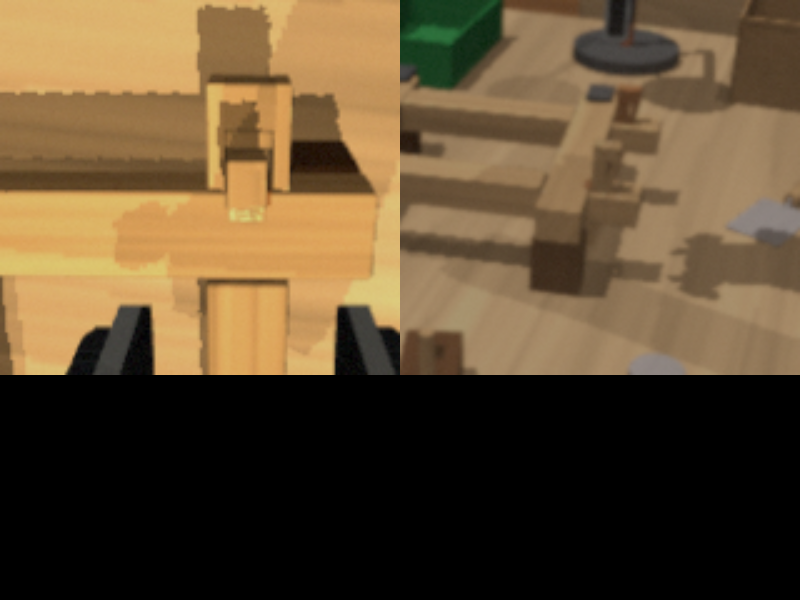

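Wedge stands upright in the slot, released: head centre at about (247,190) in the left crop, tenon still out. On to the mallet.

```bash
python3 -c "
from h import *
for u,v in((247,160),(247,190),(247,222)): print(atz('w4',u,v,.141,sc=2.5,off=(150,110)))"; python3 -m creep '[{"angular":[0.008,0,0],"xyz":[5.3,0,0],"jaw":70},{"angular":[0,0,0],"xyz":[5.3,0,0],"jaw":70},{"angular":[0,0,0],"xyz":[5.3,0,0],"jaw":70},{"angular":[0,0,0],"xyz":[5.3,0,0],"jaw":70},{"angular":[0,0,0],"xyz":[5.3,0,0],"jaw":70},{"angular":[0,0,0],"xyz":[5.3,0,0],"jaw":70},{"angular":[0,0,0],"xyz":[5.3,0,-0.1],"jaw":70},{"angular":[0,0,0],"xyz":[5.4,0,-0.1],"jaw":70},{"angular":[0,0,0],"xyz":[0,0,0],"jaw":70},{"angular":[0,0,0],"xyz":[0,0,0],"jaw":70}]'; python3 -c "
from h import *
plan((.4711,.2985,.25),.107)
look('wrist','w5')
print(proj('w5',[[.4711,.2985,.13],[.4711,.2985,.05]])*1.5625)"
```

```text
[ 0.50207891 -0.12652086  0.141     ]
[ 0.5140772  -0.12523252  0.141     ]
[ 0.52727203 -0.12381542  0.141     ]
clock: 19.2
eef_pos: [0.4689, 0.2978, 0.2439]
eef_rot: [-1.152, -1.278, 1.294]
wrist_force: [0.9, 0.0, 0.0]
opening: 0.0598
clk 19.2 pos [0.4689 0.2978 0.2439] F [0.9 0.  0. ] op 0.0598
rot [-0.01   -0.0008 -0.002 ] then cm [ 0.05 -0.61 -0.23] | now-axes cm [ 0.05 -0.61 -0.22]
[[389.91170306 295.36669738]
 [389.37320262 266.42812336]]
```

View pics/w5.png

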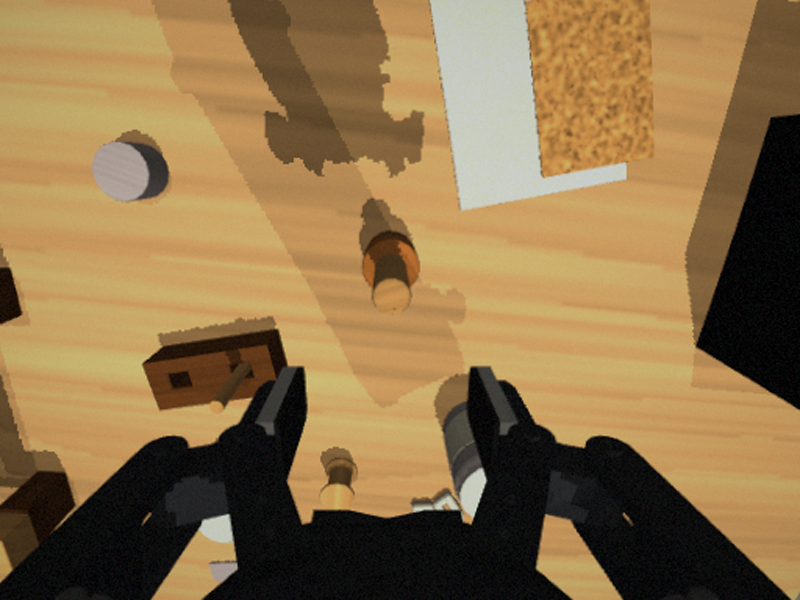

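Mallet handle top at (391,294), predicted (390,295). Descending to grip, undoing the small tilt.

```bash
python3 -m creep '[{"angular":[-0.01,0,-0.002],"xyz":[0.05,0,-0.23],"jaw":70},{"angular":[0,0,0],"xyz":[0,4,0],"jaw":70},{"angular":[0,0,0],"xyz":[0,4,0],"jaw":70},{"angular":[0,0,0],"xyz":[0,4,0],"jaw":70},{"angular":[0,0,0],"xyz":[0,2.8,0],"jaw":70},{"angular":[0,0,0],"xyz":[0,1,0],"jaw":70},{"angular":[0,0,0],"xyz":[0,0,0],"jaw":70},{"angular":[0,0,0],"xyz":[0,0,0],"jaw":0},{"angular":[0,0,0],"xyz":[0,0,0],"jaw":0},{"angular":[0,0,0],"xyz":[0,0,0],"jaw":0}]'; python3 -c "
from h import *
plan((.4711,.2985,.086),.107)"
```

```text
clock: 20.5
eef_pos: [0.4724, 0.3004, 0.0885]
eef_rot: [-1.157, -1.292, 1.283]
wrist_force: [-0.1, 0.4, 5.0]
opening: 0.025
clk 20.5 pos [0.4724 0.3004 0.0885] F [-0.1  0.4  5. ] op 0.025
rot [ 0.004  -0.0006  0.0033] then cm [-0.17  0.25  0.15] | now-axes cm [-0.17  0.25  0.15]
```

```bash
python3 -m creep '[{"angular":[0.004,0,0.003],"xyz":[0,-2,0],"jaw":0},{"angular":[0,0,0],"xyz":[0,-4.5,0],"jaw":0},{"angular":[0,0,0],"xyz":[0,-5.5,0],"jaw":0},{"angular":[0,0,0],"xyz":[0,-5,0],"jaw":0},{"angular":[0,0,0],"xyz":[-2.5,-1.7,0],"jaw":0},{"angular":[0,0,0],"xyz":[-5,0,0],"jaw":0},{"angular":[0,0,0],"xyz":[-5,0,0],"jaw":0},{"angular":[0,0,0],"xyz":[-5,0,0],"jaw":0},{"angular":[0,0,0],"xyz":[-5,0,0],"jaw":0},{"angular":[0,0,0],"xyz":[-5,0,0],"jaw":0}]'; python3 -m creep '[{"angular":[0,0,0],"xyz":[-5,0,0.1],"jaw":0},{"angular":[0,0,0],"xyz":[-5,0,0.1],"jaw":0},{"angular":[0,0,0],"xyz":[-3.5,0,0.1],"jaw":0},{"angular":[0,0,0],"xyz":[-1.7,0,0.1],"jaw":0},{"angular":[0,0,0],"xyz":[0,0,0],"jaw":0},{"angular":[0,0,0],"xyz":[0,0,0],"jaw":0},{"angular":[0,0,0],"xyz":[0,0,0],"jaw":0},{"angular":[0,0,0],"xyz":[0,0,0],"jaw":0},{"angular":[0,0,0],"xyz":[0,0,0],"jaw":0},{"angular":[0,0,0],"xyz":[0,0,0],"jaw":0}]'; python3 -c "
from h import *
plan((.5135,-.1245,.275),.107)"
```

```text
clock: 21.75
eef_pos: [0.5007, 0.0248, 0.2743]
eef_rot: [-1.156, -1.285, 1.289]
wrist_force: [0.2, -0.1, -2.5]
opening: 0.0245
clock: 23.0
eef_pos: [0.5133, -0.125, 0.2747]
eef_rot: [-1.156, -1.285, 1.289]
wrist_force: [0.3, 0.4, -2.7]
opening: 0.0249
clk 23.0 pos [ 0.5133 -0.125   0.2747] F [ 0.3  0.4 -2.7] op 0.0249
rot [-0.002  -0.0005 -0.001 ] then cm [ 0.05 -0.03 -0.02] | now-axes cm [ 0.05 -0.03 -0.02]
```

```bash
python3 -m creep '[{"angular":[0,0,0],"xyz":[0.05,1.5,0],"jaw":0},{"angular":[0,0,0],"xyz":[0,1.5,0],"jaw":0},{"angular":[0,0,0],"xyz":[0,0.5,0],"jaw":0},{"angular":[0,0,0],"xyz":[0,0.3,0],"jaw":0},{"angular":[0,0,0],"xyz":[0,0.3,0],"jaw":0},{"angular":[0,0,0],"xyz":[0,0.3,0],"jaw":0},{"angular":[0,0,0],"xyz":[0,0.2,0],"jaw":0},{"angular":[0,0,0],"xyz":[0,0,0],"jaw":0},{"angular":[0,0,0],"xyz":[0,0,0],"jaw":0},{"angular":[0,0,0],"xyz":[0,0,0],"jaw":0}]'; python3 -c "
from h import *
plan((.5135,-.1245,.229),.107)"
```

```text
clock: 24.25
eef_pos: [0.5133, -0.1247, 0.2289]
eef_rot: [-1.157, -1.285, 1.289]
wrist_force: [-1.6, 0.4, -0.3]
opening: 0.025
clk 24.25 pos [ 0.5133 -0.1247  0.2289] F [-1.6  0.4 -0.3] op 0.025
rot [-0.0017 -0.0008 -0.0011] then cm [ 0.02 -0.01 -0.03] | now-axes cm [ 0.02 -0.01 -0.03]
```

```bash
python3 -m creep '[{"angular":[0,0,0],"xyz":[0,0.2,0],"jaw":0},{"angular":[0,0,0],"xyz":[0,0.2,0],"jaw":0},{"angular":[0,0,0],"xyz":[0,0.2,0],"jaw":0},{"angular":[0,0,0],"xyz":[0,0.2,0],"jaw":0},{"angular":[0,0,0],"xyz":[0,0,0],"jaw":0},{"angular":[0,0,0],"xyz":[0,0,0],"jaw":0},{"angular":[0,0,0],"xyz":[0,0,0],"jaw":0},{"angular":[0,0,0],"xyz":[0,0,0],"jaw":0},{"angular":[0,0,0],"xyz":[0,0,0],"jaw":0},{"angular":[0,0,0],"xyz":[0,0,0],"jaw":0}]'; python3 -c "
from h import *
plan((.5135,-.1245,.221),.107)"
```

```text
clock: 25.5
eef_pos: [0.5139, -0.1256, 0.2229]
eef_rot: [-1.16, -1.287, 1.287]
wrist_force: [-3.6, -1.4, 12.9]
opening: 0.0246
clk 25.5 pos [ 0.5139 -0.1256  0.2229] F [-3.6 -1.4 12.9] op 0.0246
rot [ 0.0012 -0.0014 -0.002 ] then cm [0.11 0.19 0.03] | now-axes cm [0.11 0.19 0.03]
```

```bash
python3 -m creep '[{"angular":[0,0,0],"xyz":[0,-1.2,0],"jaw":0},{"angular":[0,0,0],"xyz":[0,0,0],"jaw":0},{"angular":[0,0,0],"xyz":[0,0,0],"jaw":0},{"angular":[0,0,0],"xyz":[0,0.5,0],"jaw":0},{"angular":[0,0,0],"xyz":[0,0.3,0],"jaw":0},{"angular":[0,0,0],"xyz":[0,0.3,0],"jaw":0},{"angular":[0,0,0],"xyz":[0,0.2,0],"jaw":0},{"angular":[0,0,0],"xyz":[0,0.2,0],"jaw":0},{"angular":[0,0,0],"xyz":[0,0.2,0],"jaw":0},{"angular":[0,0,0],"xyz":[0,0,0],"jaw":0}]'; python3 -c "
from h import *
plan((.5135,-.1245,.216),.107)"
```

```text
clock: 26.75
eef_pos: [0.5137, -0.1254, 0.2179]
eef_rot: [-1.159, -1.287, 1.287]
wrist_force: [-5.1, 0.2, 14.3]
opening: 0.0246
clk 26.75 pos [ 0.5137 -0.1254  0.2179] F [-5.1  0.2 14.3] op 0.0246
rot [ 0.0008 -0.0013 -0.0015] then cm [0.09 0.19 0.02] | now-axes cm [0.09 0.19 0.02]
```

```bash
python3 -m creep '[{"angular":[0,0,0],"xyz":[0,-1.2,0],"jaw":0},{"angular":[0,0,0],"xyz":[0,0,0],"jaw":0},{"angular":[0,0,0],"xyz":[0,0,0],"jaw":0},{"angular":[0,0,0],"xyz":[0,0.5,0],"jaw":0},{"angular":[0,0,0],"xyz":[0,0.3,0],"jaw":0},{"angular":[0,0,0],"xyz":[0,0.3,0],"jaw":0},{"angular":[0,0,0],"xyz":[0,0.2,0],"jaw":0},{"angular":[0,0,0],"xyz":[0,0.2,0],"jaw":0},{"angular":[0,0,0],"xyz":[0,0.1,0],"jaw":0},{"angular":[0,0,0],"xyz":[0,0,0],"jaw":0}]'; python3 -c "
from h import *
plan((.5135,-.1245,.212),.107)"
```

```text
clock: 28.0
eef_pos: [0.5138, -0.125, 0.214]
eef_rot: [-1.159, -1.287, 1.287]
wrist_force: [-5.5, 1.2, 15.4]
opening: 0.0247
clk 28.0 pos [ 0.5138 -0.125   0.214 ] F [-5.5  1.2 15.4] op 0.0247
rot [ 0.0008 -0.001  -0.001 ] then cm [0.05 0.2  0.02] | now-axes cm [0.05 0.2  0.02]
```

```bash
python3 -m creep '[{"angular":[0,0,0],"xyz":[0,-1.2,0],"jaw":0},{"angular":[0,0,0],"xyz":[0,0,0],"jaw":0},{"angular":[0,0,0],"xyz":[0,0,0],"jaw":0},{"angular":[0,0,0],"xyz":[0,0.5,0],"jaw":0},{"angular":[0,0,0],"xyz":[0,0.3,0],"jaw":0},{"angular":[0,0,0],"xyz":[0,0.3,0],"jaw":0},{"angular":[0,0,0],"xyz":[0,0.2,0],"jaw":0},{"angular":[0,0,0],"xyz":[0,0.2,0],"jaw":0},{"angular":[0,0,0],"xyz":[0,0.1,0],"jaw":0},{"angular":[0,0,0],"xyz":[0,0,0],"jaw":0}]'; python3 -c "
from h import *
plan((.5135,-.1245,.208),.107)"
```

```text
clock: 29.25
eef_pos: [0.5138, -0.1248, 0.21]
eef_rot: [-1.158, -1.287, 1.287]
wrist_force: [-5.4, 2.4, 17.0]
opening: 0.0246
clk 29.25 pos [ 0.5138 -0.1248  0.21  ] F [-5.4  2.4 17. ] op 0.0246
rot [ 0.0008 -0.0008 -0.0007] then cm [0.03 0.2  0.02] | now-axes cm [0.03 0.2  0.02]
```

```bash
python3 -m creep '[{"angular":[0,0,0],"xyz":[0,-1.2,0],"jaw":0},{"angular":[0,0,0],"xyz":[0,0,0],"jaw":0},{"angular":[0,0,0],"xyz":[0,0,0],"jaw":0},{"angular":[0,0,0],"xyz":[0,0.5,0],"jaw":0},{"angular":[0,0,0],"xyz":[0,0.3,0],"jaw":0},{"angular":[0,0,0],"xyz":[0,0.3,0],"jaw":0},{"angular":[0,0,0],"xyz":[0,0.2,0],"jaw":0},{"angular":[0,0,0],"xyz":[0,0.1,0],"jaw":0},{"angular":[0,0,0],"xyz":[0,0.1,0],"jaw":0},{"angular":[0,0,0],"xyz":[0,0,0],"jaw":0}]'; python3 -c "
from h import *
plan((.5135,-.1245,.205),.107)"
```

```text
clock: 30.5
eef_pos: [0.5144, -0.1248, 0.2089]
eef_rot: [-1.16, -1.289, 1.286]
wrist_force: [-9.3, 3.0, 29.2]
opening: 0.0244
clk 30.5 pos [ 0.5144 -0.1248  0.2089] F [-9.3  3.  29.2] op 0.0244
rot [ 0.0032 -0.0007 -0.0005] then cm [0.04 0.39 0.09] | now-axes cm [0.04 0.39 0.09]
```

Force rises steeply to 32 N at almost no advance, so this looks like the stop. One confirming tap to the same depth.

```bash
python3 -m creep '[{"angular":[0,0,0],"xyz":[0,-1.2,0],"jaw":0},{"angular":[0,0,0],"xyz":[0,0,0],"jaw":0},{"angular":[0,0,0],"xyz":[0,0,0],"jaw":0},{"angular":[0,0,0],"xyz":[0,0.3,0],"jaw":0},{"angular":[0,0,0],"xyz":[0,0.3,0],"jaw":0},{"angular":[0,0,0],"xyz":[0,0.2,0],"jaw":0},{"angular":[0,0,0],"xyz":[0,0.2,0],"jaw":0},{"angular":[0,0,0],"xyz":[0,0.2,0],"jaw":0},{"angular":[0,0,0],"xyz":[0,0,0],"jaw":0},{"angular":[0,0,0],"xyz":[0,0,0],"jaw":0}]'; python3 -c "
from h import *
plan((.5135,-.1245,.275),.107)"
```

```text
clock: 31.75
eef_pos: [0.5144, -0.1249, 0.2087]
eef_rot: [-1.16, -1.289, 1.286]
wrist_force: [-9.9, 3.1, 28.7]
opening: 0.0245
clk 31.75 pos [ 0.5144 -0.1249  0.2087] F [-9.9  3.1 28.7] op 0.0245
rot [ 0.0031 -0.0008 -0.0006] then cm [ 0.05 -6.63  0.08] | now-axes cm [ 0.04 -6.63  0.06]
```

```bash
python3 -m creep '[{"angular":[0,0,0],"xyz":[0,-1.5,0],"jaw":0},{"angular":[0,0,0],"xyz":[0,-3,0],"jaw":0},{"angular":[0,0,0],"xyz":[0,-2.5,0],"jaw":0},{"angular":[0,0,0],"xyz":[2.5,0,0],"jaw":0},{"angular":[0,0,0],"xyz":[5,0,0],"jaw":0},{"angular":[0,0,0],"xyz":[5,0,0],"jaw":0},{"angular":[0,0,0],"xyz":[5,0,0],"jaw":0},{"angular":[0,0,0],"xyz":[5,0,0],"jaw":0},{"angular":[0,0,0],"xyz":[5,0,0],"jaw":0},{"angular":[0,0,0],"xyz":[5,0,0],"jaw":0}]'; python3 -m creep '[{"angular":[0,0,0],"xyz":[5,0,0],"jaw":0},{"angular":[0,0,0],"xyz":[3,0,-0.4],"jaw":0},{"angular":[0,0,0],"xyz":[2,0,0],"jaw":0},{"angular":[0,0,0],"xyz":[0,3,0],"jaw":0},{"angular":[0,0,0],"xyz":[0,5,0],"jaw":0},{"angular":[0,0,0],"xyz":[0,5,0],"jaw":0},{"angular":[0,0,0],"xyz":[0,3,0],"jaw":0},{"angular":[0,0,0],"xyz":[0,1,0],"jaw":0},{"angular":[0,0,0],"xyz":[0,0,0],"jaw":0},{"angular":[0,0,0],"xyz":[0,0,0],"jaw":0}]'; python3 -c "
from h import *
plan((.4724,.3004,.0885),.107)
look('side','s6');look('top','t6')
o=np.zeros((600,800,3),np.uint8)
a=cv2.imread('pics/t6_raw.png')[160:240,310:480];b=cv2.imread('pics/s6_raw.png')[210:310,230:330];c=cv2.imread('pics/s6_raw.png')[80:180,270:370]
o[:280,:595]=cv2.resize(a,None,fx=3.5,fy=3.5);o[290:590,:300]=cv2.resize(b,(300,300));o[290:590,310:610]=cv2.resize(c,(300,300));cv2.imwrite('pics/c6.png',o)"
```

```text
clock: 33.0
eef_pos: [0.4783, 0.2, 0.274]
eef_rot: [-1.156, -1.284, 1.289]
wrist_force: [1.6, 0.3, -2.6]
opening: 0.0246
clock: 34.25
eef_pos: [0.4729, 0.2987, 0.106]
eef_rot: [-1.157, -1.287, 1.286]
wrist_force: [-0.1, -0.5, -2.5]
opening: 0.0245
clk 34.25 pos [0.4729 0.2987 0.106 ] F [-0.1 -0.5 -2.5] op 0.0245
rot [ 0.0004 -0.001   0.0003] then cm [0.18 1.75 0.03] | now-axes cm [0.18 1.75 0.03]
```

View pics/c6.png

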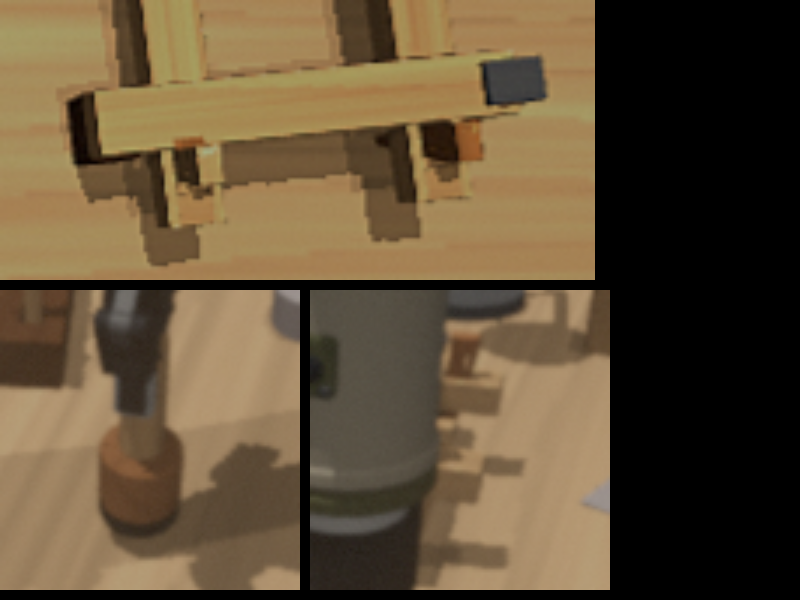

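Mallet hangs upright over the table and the wedge stands in the slot. Lowering the mallet, and comparing the two tenon ends sub-pixel in the top images.

```bash
python3 -m creep '[{"angular":[0,0,0],"xyz":[0.15,0.5,0],"jaw":0},{"angular":[0,0,0],"xyz":[0,0.5,0],"jaw":0},{"angular":[0,0,0],"xyz":[0,0.3,0],"jaw":0},{"angular":[0,0,0],"xyz":[0,0.2,0],"jaw":0},{"angular":[0,0,0],"xyz":[0,0.1,0],"jaw":0},{"angular":[0,0,0],"xyz":[0,0.1,0],"jaw":0},{"angular":[0,0,0],"xyz":[0,0,0],"jaw":0},{"angular":[0,0,0],"xyz":[0,0,0],"jaw":0},{"angular":[0,0,0],"xyz":[0,0,0],"jaw":0},{"angular":[0,0,0],"xyz":[0,0,0],"jaw":0}]'; python3 - <<'E'
from h import *
plan((.4724,.3004,.0885),.107)
x,y=np.array([.9938,.111,0]),np.array([-.111,.9938,0]); S=np.array([.5254,-.122,.093])-.000*x
xs=np.arange(-.060,-.036,.00025)
for n in("t2","t6"):
  im=cv2.cvtColor(cv2.imread(f"pics/{n}_raw.png"),cv2.COLOR_BGR2GRAY).astype(np.float32)
  for yo in(0,-.170):
    e=[]
    for dy in np.arange(-.008,.0081,.002):
      p=proj("top",[S+(a)*x+(yo+dy)*y for a in xs]).astype(np.float32)
      f=cv2.GaussianBlur(cv2.remap(im,p[None,:,0],p[None,:,1],cv2.INTER_LINEAR),(1,1),0)[0]
      g=np.abs(np.gradient(np.convolve(f,np.ones(7)/7,'same')));g[:5]=g[-5:]=0
      w=g*(g>.5*g.max());e.append((xs*w).sum()/w.sum())
    print(n,yo,"edge mm",np.round(np.array(e)*1000,1),np.median(e)*1000)
E
```

```text
clock: 35.6
eef_pos: [0.4719, 0.2997, 0.0883]
eef_rot: [-1.157, -1.286, 1.288]
wrist_force: [-3.5, -2.2, 8.4]
opening: 0.0249
clk 35.6 pos [0.4719 0.2997 0.0883] F [-3.5 -2.2  8.4] op 0.0249
rot [-0.0014 -0.0008 -0.0006] then cm [ 0.06 -0.02 -0.06] | now-axes cm [ 0.06 -0.02 -0.06]
t2 0 edge mm [-47.2 -46.1 -44.5 -42.  -40.7 -42.2 -40.3 -45.5 -46.4] -44.51901002478119
t2 -0.17 edge mm [-43.6 -45.6 -47.2 -47.5 -51.5 -49.4 -54.8 -56.5 -52.2] -49.409553092628975
t6 0 edge mm [-50.5 -50.6 -51.5 -51.7 -52.4 -52.3 -49.2 -49.1 -48.9] -50.58619932402952
t6 -0.17 edge mm [-45.7 -45.5 -41.7 -44.1 -41.2 -43.6 -47.9 -53.3 -54.4] -45.48984624790903
```

Mallet is on the table (contact force up). Relieve the press, open and withdraw.

```bash
python3 -m creep '[{"angular":[0,0,0],"xyz":[0,-0.08,0],"jaw":0},{"angular":[0,0,0],"xyz":[0,0,0],"jaw":30},{"angular":[0,0,0],"xyz":[0,0,0],"jaw":45},{"angular":[0,0,0],"xyz":[0,0,0],"jaw":70},{"angular":[0,0,0],"xyz":[0,0,0],"jaw":70},{"angular":[0,0,0],"xyz":[0,0,0],"jaw":70},{"angular":[0,0,0],"xyz":[0,-2,0],"jaw":70},{"angular":[0,0,0],"xyz":[0,-5,0],"jaw":70},{"angular":[0,0,0],"xyz":[0,-5,0],"jaw":70},{"angular":[0,0,0],"xyz":[0,-3,0],"jaw":70}]'; python3 - <<'E'
from h import *
plan((.4724,.3004,.25),.107)
look('wrist','w7'); look('side','s7'); look('top','t7')
o=np.zeros((600,800,3),np.uint8)
o[:300,:400]=cv2.resize(cv2.imread('pics/w7_raw.png'),(400,300))
o[:300,400:800]=cv2.resize(cv2.imread('pics/s7_raw.png')[200:320,220:380],(400,300))
o[300:600,:400]=cv2.resize(cv2.imread('pics/t7_raw.png')[160:250,320:440],(400,300))
o[300:600,400:800]=cv2.resize(cv2.imread('pics/s7_raw.png')[80:200,230:390],(400,300))
cv2.imwrite('pics/c7.png',o)
E
```

```text
clock: 36.85
eef_pos: [0.4726, 0.3002, 0.241]
eef_rot: [-1.157, -1.288, 1.286]
wrist_force: [0.6, -0.2, -0.7]
opening: 0.06
clk 36.85 pos [0.4726 0.3002 0.241 ] F [ 0.6 -0.2 -0.7] op 0.06
rot [ 0.0009 -0.0009  0.0008] then cm [ 0.02 -0.9   0.02] | now-axes cm [ 0.02 -0.9   0.02]
```

View pics/c7.png

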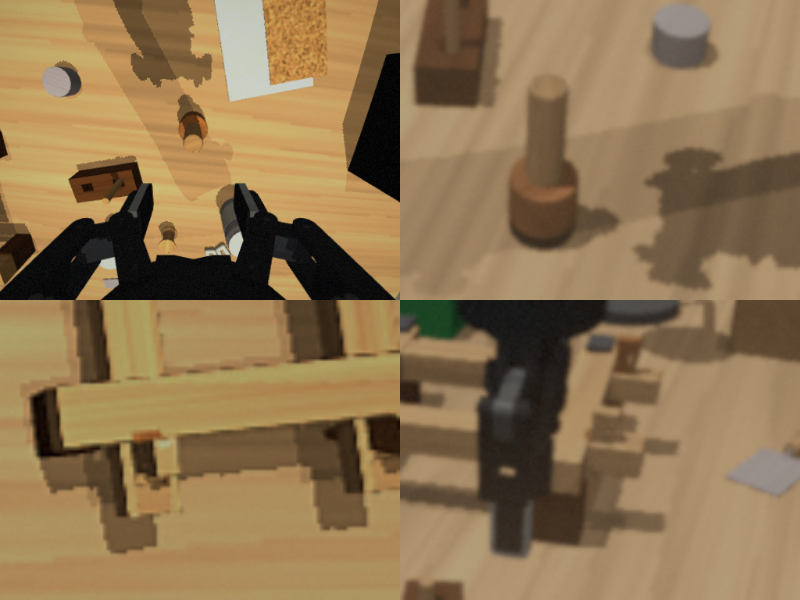

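```bash
python3 - <<'E'
from h import *
x,y=np.array([.9938,.111,0]),np.array([-.111,.9938,0]); S=np.array([.5255,-.122,0])
f=lambda p:((proj("top",p)-[320,160])*400/120).round().tolist()
for z in(.122,.093): print(z,f([S+a*x+b*y+[0,0,z] for a,b in[(0,.008),(0,-.008),(-.026,-.008),(-.026,.008)]]))
print("slot",f([S+a*x+b*y+[0,0,.093] for a,b in[(0,.011),(0,-.011),(-.017,-.011),(-.017,.011)]]))
im=cv2.imread("pics/t7_raw.png");print(im[200:216,358:378].mean(2).astype(int))
E
```

```text
0.122 [[146.0, 140.0], [169.0, 137.0], [175.0, 175.0], [152.0, 178.0]]
0.093 [[133.0, 143.0], [155.0, 140.0], [160.0, 177.0], [138.0, 179.0]]
slot [[129.0, 143.0], [159.0, 140.0], [163.0, 164.0], [132.0, 167.0]]
[[142 125 100  99  88  88  83  80  82  77 112 137 133 134 129 107  99  86
   76  70]
 [152 140 105 101  87  89  87  82 102  97  97  98 124 147 128  82  67  77
   78  78]
 [ 84  61  66  74  62  51  47  35 131 148 149 150 155 156 149  92  75  80
   82  81]
 [142  60  29  41  39  32  41  22 140 152 164 162 162 140 147  96  80  83
   83  83]
 [149  69  25  37  40  32  40  23 106 145 148 141 138 137 144  99  83  88
   89  89]
 [148  65  29  38  46  32  39  31 118 140 136 134 134 136 146 101  88  90
   92  90]
 [146  90  42  37  40  40  39  29  98 137 135 135 136 135 146 101  86  91
   91  91]
 [145  98  45  38  39  41  37  28  66 136 136 134 136 136 142 100  87  90
   90  90]
 [144 123  56  38  40  37  37  28  48 136 138 135 134 135 141 103  86  87
   90  88]
 [143 124  58  33  43  57  43  36  27 135 135 133 134 135 140 113  89  86
   88  87]
 [143 148  66  31  36  44  39  38  21 133 136 134 133 133 138 126  94  86
   88  89]
 [140 153  76  34  28  31  33  39  31 138 145 140 137 142 145 135  95  83
   85  85]
 [141 143  96 103 114  89  44  32  23 109 131 115  98 110 107  77  76  78
   77  76]
 [143 140 103 124 138  93  74  89  80  86  94  63  75 128 142  85  66  67
  118 127]
 [143 139 120 129 139 130  87  82  70  64  56  34  73 133 144 113 125 127
  135 136]
 [138 139 115  96  95 115 121  84  68  70  68  65  68 131 140 120 135 136
  134 135]]
```

```bash
python3 -c "
from station import hand_in,env
print(hand_in()); s=env.get_state(); print(s['clock'],s['wrist_force'],s['opening'])"
```

```text
the job is handed in; nothing more can be done
None
the job is handed in; nothing more can be done
```

I set the wedge in the empty slot, drove it home with the mallet, stood the mallet back near where it came from, and handed the job in at about 37 s. `hand_in()` gave no verdict.

- **Wedge:** It went in upright, thin end down and slope towards the robot, and I let go of it before using the mallet. In the last top picture its head lies within about 2 mm of where I expected it, still upright and not turned.
- **Taps:** I made four small taps, the wedge going down about 4–5 mm at a time at roughly 15–20 N. On the fifth it nearly stopped moving and the force rose to about 32 N. That is over the 20 N guideline and under the 50 N limit; these are readings at the end of each move, so the peak was not seen. A sixth tap to the same depth gave the same position and force, so I took this as the stop.
- **Joint closure:** The force is the main evidence that it is fully closed. The top pictures put the tenon's end at about x = -53.6 mm against -53 mm when closed, but the edge readings scattered by several mm. My check against the finished joint was too noisy to use, so I did not confirm the 0.4 mm by sight.
- **Mallet and surroundings:** The mallet stands upright, released, with the gripper about 15 cm above where it held it. In the pictures I saw no sign that any of the other things had moved.

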